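# Slide the tape roll out of the crate and stand the ball finial in it

## Robot

A 7-joint arm with a two-finger parallel gripper is mounted at the origin on a cart in front of the work surface, level with it; the furniture and walls round the work are solid. World frame = base frame: x ahead of the robot, y to its left, z up, the work surface at z = 0. Lengths are in mm, angles in rad, forces in N, time in s.
With the tool pointing down it reaches from about 400 to 875 mm from the base axis. Payload 4.4 kg.
Tool frame: the origin (TCP) lies midway between the tips of the shut fingers; the grasp point (between the pads) lies 19 mm behind it (ctrl.pinch_z is the distance from the TCP to the grasp point, in mm); z points along the fingers, y is the line along which they close (so a half turn about z gives the same grasp; the last joint's range is limited). The gripper opens to 85 mm and grips with 20 to 120 N. Pads are 22 mm wide; open, the fingers measure 114 mm over their backs; the gripper's body (76 mm by 85 mm) begins 54 mm behind the grasp point. The pads swing forward as they close: fully open they stand 13 mm farther back than shut.
Start: joints at [-1.41, 0.628, 0.038, 1.517, -0.027, 0.996, -0.02], TCP at [146.134, 633.374, 231.313] pointing down, gripper open.
Joint ranges: [-3.06, 3.06], [-0.37, 2.12], [-1.25, 1.32], [0.18, 2.47], [-1.1, 4.24], [0.23, 1.98], [-2.94, 2.94]. Speed limits (rad/s): [2.57, 2.57, 3.14, 3.14, 3.14, 3.14, 3.14].

## Interface

Orientations are given as [roll, pitch, yaw] about the fixed x, y, z axes, in that order (R = Rz(yaw) Ry(pitch) Rx(roll)).
In Python, from cell import read_state, cams, order, ctrl gives the robot as it stands.
- The arm moves only by the tool move_arm, never from a script. Its argument "targets" is text: rows parted by semicolons, each of 7 numbers parted by spaces: the gripper's target within -1 to 1 (fully open at 1, half-way at 0, shut at -1), then the shift along the tool's x, y, z in cm, then the turn, a rotation vector about the tool's x, y, z in degrees. A call has 1 to 5 rows; each row shifts and turns the commanded pose from where the row before left it, along the tool's axes as they then stand; what a row does not reach is not made up. A row lasts 1/12 s, in which the tool goes at most 41.7 mm and 7.16 degrees, less where a joint would pass 70% of its speed; a pose out of reach is approached as far as the arm can. A call with a gripper value outside its range is refused whole. The fingers move at their own pace and stop on an object; the grip force is fixed at half the most. Time passes only in rows, so rows that do not move let the fingers close. It gives the time, the measured TCP pose, the force, the opening and the grip force at its end, in the units of the state.
- read_state(): the state, without advancing time (a new reading comes with each control period).
- cams.get_image(name): name is "scene" or "side" or "wrist"; returns a dict with "color" (420x560x3 uint8, red, green, blue), "fovy" (degrees; the focal length in pixels is half the picture's height over the tangent of half this angle, whatever the lens; pixels are square), "cx", "cy" (the principal point, pixels), "rvec" (rotation vector, rad) and "tvec" (3), from world to camera coordinates, as OpenCV has them. Camera axes: x right, y down, z forward; pixel columns grow to the right and rows downward; lengths in mm; the calibration is good to about 2 mm. A picture is of the moment at which its call begins. There is no depth.
- order.finish_job(): hands the job in; it is judged then, once.
The state is a dict: "clock": time; "qpos": joint angles; "qd": joint speeds; "tau": joint torques, N m; "eef_pos": TCP position; "tool_rot": TCP orientation; "force": force on the tool from outside, world axes, zero at the start; "torque": the same for the moment, N m; "width": finger opening in mm; "gripper_force": force on a finger pad.
Only numpy, scipy, OpenCV 4.12 (cv2) and the standard library are available. Lean on these libraries where they do the work, as an engineer would, in place of code of your own. Each camera call takes 0.05 s, during which the arm holds its last target. There are 200 camera calls.

## Task

The round-bottomed wooden finial needs a stand before its peg can be glued. Slide the blue tape roll out through the open side of the crate, without lifting it off the surface and leaving the other things in the crate, and leave it flat in the middle of the round cork mat. Then pick up the finial and set it down ball first in the roll so that it stands upright with the peg pointing up; do not drop it or let it tip over.

Things in the scene. Friction and masses are not known exactly. Their poses are not given: they have to be found in the camera images.
- crate: Light wooden crate, fixed, 235 (x) by 170 (y) by 50 mm high, floor 3 mm, walls 6 mm. The side at its +y (roughly the world's +y, the robot's left) is open: the floor ends there, 85 mm from the origin, in a 3 mm step down to the bench. Origin: centre of the underside, z up. In it, loose: blue roll, sanding block with black roll on it, screwdriver at the back wall.
- blue_tape: Blue tape roll lying flat, loose, 0.12 kg: 100 mm outside diameter, 36 mm high, bore open right through, about 66 mm clear; shut fingers fit into it to hook and drag the roll. Origin: on its axis, at the underside; z along the axis. Starts on the crate floor, on either side of the sanding block; gap to the block some 20 mm, to the crate's side wall under 10 mm.
- sanding_block: Brown cork sanding block, loose in the crate beside the blue roll, 61 mm (its x) by 100 mm (its y) by 29 mm high. Origin: centre of the underside. To stay in the crate.
- black_tape: Roll of black tape lying flat on the sanding block, loose, 68 mm diameter, 19 mm high. Origin: on its axis, at its underside. To stay in the crate (on the block or not).
- screwdriver: Blue screwdriver, loose, lying along the back wall of the crate (the wall at the crate's -y), 164 mm long (its y), 20 mm thick. Origin: mid-length, at its underside. To stay in the crate.
- mat: Round brown cork mat with a dotted white circle, fixed flat on the bench between crate and finial: 136 mm diameter, under 1 mm thick, so that the roll slides onto it without a step. Origin: its centre, at bench height; z up.
- finial: Turned wooden ball, loose, 0.25 kg, standing on the bench: 92 mm diameter, dark band; on top a dark collar, 32 mm diameter, up to 96 mm above the origin, then a pale round peg, 24 mm diameter, up to 150 mm. Origin: lowest point of the ball; z along the peg. Weighted below: it rights itself but rocks and rolls when touched. Standing in the roll, its origin is about 20 mm above the roll's.

How it is judged:
By the outcome, as a careful person would: the job done as asked, in the order asked, and still so for the second after the job is handed in, with the robot touching nothing.
It also fails if it takes over 64 s, if anything falls off the work surface, if the arm or the gripper's body presses on something with over 40 N, if the wrist force passes 120 N, or if a joint passes its speed limit or range.

## Working session

There is one attempt and no reset: what is moved stays moved. The work goes in short steps, Python scripts to look and compute and a tool call to move; the robot and the scene stay as the last step left them, time stands still between calls to the robot, and variables do not carry over. Pictures are saved under pics/ and viewed, at most 10 in all, crops included, and the job is handed in when it is done.

Besides the shell and the picture viewer there is one more tool, called after ">>>" as a command line: name --argument value ..., lists and objects as JSON in quotes. move_arm: Moves the arm, as the interface text tells. Its arguments: {"type":"object","properties":{"targets":{"type":"string"}},"required":["targets"]}

```bash
mkdir -p pics; cat > h.py <<'E'
import numpy as np, cv2
from cell import read_state, cams, order, ctrl
def grab(n):
    im=cams.get_image(n); im['bgr']=cv2.cvtColor(im['color'],cv2.COLOR_RGB2BGR); return im
def K(im):
    h=im['color'].shape[0]; f=h/2/np.tan(np.radians(im['fovy'])/2)
    return np.array([[f,0,im['cx']],[0,f,im['cy']],[0,0,1.]])
def ray(im,uv):
    R=cv2.Rodrigues(np.array(im['rvec'],float))[0]; t=np.array(im['tvec'],float).ravel()
    d=R.T@np.linalg.inv(K(im))@np.array([uv[0],uv[1],1.]); return -R.T@t,d/np.linalg.norm(d)
def onz(im,uv,z):
    o,d=ray(im,uv); return o+d*(z-o[2])/d[2]
def proj(im,P):
    return cv2.projectPoints(np.array(P,float).reshape(-1,3),np.array(im['rvec'],float),np.array(im['tvec'],float),K(im),None)[0].reshape(-1,2)
E
python3 - <<'E'
from h import *
a=grab('scene');b=grab('side');c=grab('wrist')
for n,i in zip(('scene','side','wrist'),(a,b,c)):
    cv2.imwrite(f'pics/{n}0.png',i['bgr']); print(n,i['fovy'],ray(i,(280,210)))
cv2.imwrite('pics/ab0.png',cv2.resize(np.vstack([a['bgr'],b['bgr']])[:, :],(560,840))[:600]) 
s=read_state(); print(s['eef_pos'],s['tool_rot'],s['width'],s['clock'])
E
```

```text
scene 47.695153880202035 (array([-162.43281674, -596.00647796,  442.51410475]), array([ 0.79896321,  0.40203748, -0.44724004]))
side 57.55062287980894 (array([ 407.90917819, -898.99948592,  559.79548286]), array([ 0.14625512,  0.7885747 , -0.59729338]))
wrist 58.524759485092474 (array([ 79.55202304, 648.67070235, 372.95932387]), array([ 0.27965387, -0.06303172, -0.9580296 ]))
[146.05658248 632.90443816 230.60635935] [-3.14018084e+00  2.00106264e-05  2.91473713e+00] 85.57515179338222 0.15
```

View pics/scene0.png

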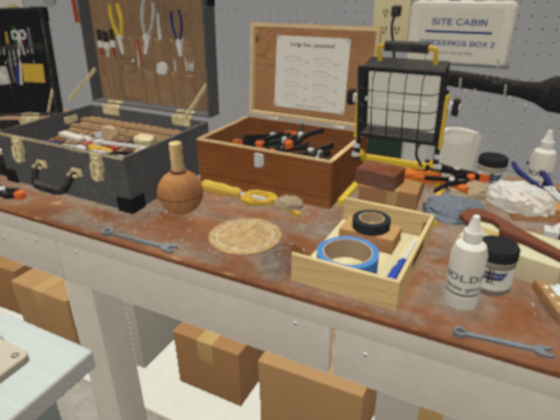

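View pics/side0.png

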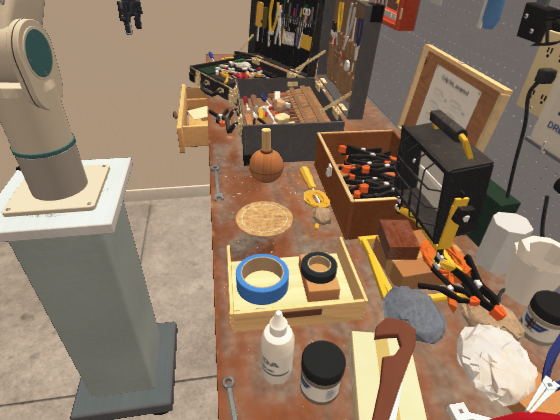

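The scene view shows the roll at (347,256), the mat at (245,235) and the finial at (180,190). In the side view they are at (263,278), (264,219) and (267,165). The roll is on the crate's robot side and the block on the far side.

```bash
python3 - <<'E'
from h import *
from scipy.optimize import least_squares
a=grab('scene');b=grab('side')
def circ(P):
    P=P[:,:2]; f=lambda q:np.hypot(P[:,0]-q[0],P[:,1]-q[1])-q[2]
    r=least_squares(f,[*P.mean(0),50],loss='soft_l1'); return r.x.round(1),np.abs(r.fun).mean().round(2)
def big(m,box):
    k=np.zeros_like(m);x0,y0,x1,y1=box;k[y0:y1,x0:x1]=m[y0:y1,x0:x1]
    k=cv2.morphologyEx(k,cv2.MORPH_CLOSE,np.ones((5,5)))
    cs=cv2.findContours(k,cv2.RETR_EXTERNAL,cv2.CHAIN_APPROX_NONE)[0]
    return max(cs,key=cv2.contourArea)
for n,im,bt,bm,bf in (('scene',a,(305,225,385,285),(195,210,290,258),(150,135,208,220)),('side',b,(228,245,297,305),(228,195,300,243),(240,122,295,188))):
    hsv=cv2.cvtColor(im['bgr'],cv2.COLOR_BGR2HSV)
    t=big(cv2.inRange(hsv,(95,110,60),(125,255,255)),bt)
    h=cv2.convexHull(t)[:,0]; e=cv2.boundingRect(t); print(n,'tape bbox',e)
    up=t[:,0][t[:,0,1]<e[1]+0.35*e[3]]
    print(' tape',circ(np.array([onz(im,p,39) for p in up])))
    for nm,(u,v) in (('mat',((bm[0]+bm[2])//2,(bm[1]+bm[3])//2)),('fin',(bf[0]+28,bf[3]-28))): print(nm,hsv[v-3:v+4:3,u-3:u+4:3].reshape(-1,3).tolist())
    x0,y0,x1,y1=bm; L=[hsv[y,x].tolist() for y,x in ((y0+2,x0+2),(y1-2,x1-2))]; print(' bg',L)
c=np.vstack([cv2.resize(a['bgr'][180:310,150:440],None,fx=2.7,fy=2.7,interpolation=2)])
d=cv2.resize(b['bgr'][120:330,215:375],None,fx=2.8,fy=2.8,interpolation=2)
cv2.imwrite('pics/c1.png',c);cv2.imwrite('pics/d1.png',d)
E
```

```text
scene tape bbox (353, 241, 25, 31)
 tape (array([ 478.2, -401.3,   39.8]), np.float64(1.48))
mat [[18, 106, 199], [18, 108, 191], [18, 107, 190], [18, 106, 197], [18, 107, 184], [18, 105, 195], [18, 107, 189], [18, 105, 199], [18, 104, 198]]
fin [[14, 149, 149], [13, 148, 153], [14, 149, 147], [14, 146, 147], [14, 144, 143], [14, 148, 143], [14, 146, 143], [14, 149, 137], [14, 146, 138]]
 bg [[14, 85, 153], [11, 106, 120]]
side tape bbox (236, 254, 52, 51)
 tape (array([ 470.1, -397.2,   47.9]), np.float64(0.49))
mat [[16, 128, 219], [16, 129, 193], [16, 130, 214], [16, 129, 219], [18, 124, 236], [18, 123, 239], [16, 128, 222], [17, 124, 234], [16, 131, 213]]
fin [[12, 162, 191], [12, 161, 195], [13, 160, 187], [12, 161, 177], [12, 163, 182], [12, 162, 176], [12, 163, 163], [12, 162, 168], [12, 163, 163]]
 bg [[11, 118, 155], [13, 91, 148]]
```

View pics/d1.png

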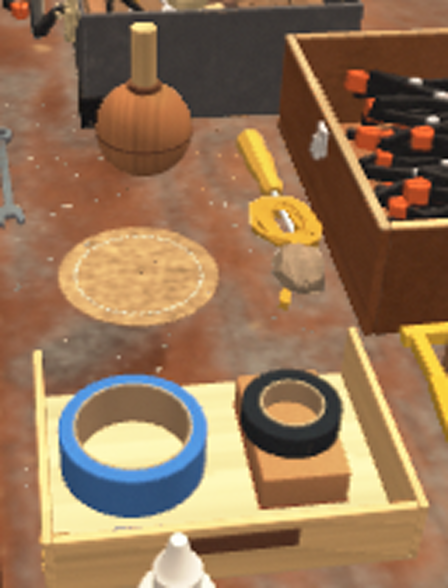

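View pics/c1.png

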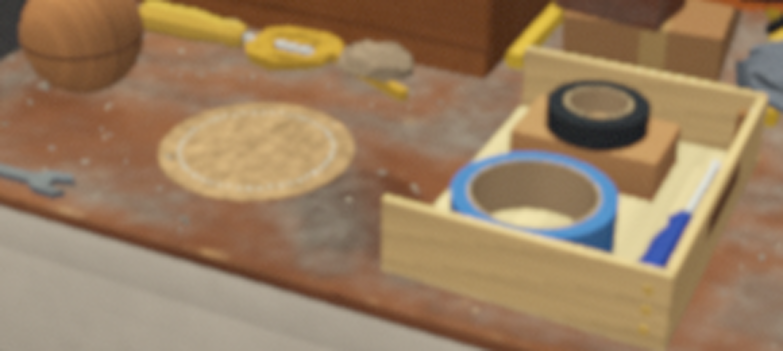

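The zooms show clear outlines. Side-crop ball centre is about (143,128) and mat extents are 59–218 by 227–324. I can read crate top corners in both crops.

```bash
cat >> h.py <<'E'
from scipy.optimize import least_squares
def circ(P,r=None):
    P=np.array(P)[:,:2]; f=lambda q:np.hypot(P[:,0]-q[0],P[:,1]-q[1])-(r or q[2])
    s=least_squares(f,[*P.mean(0),50],loss='soft_l1'); return s.x.round(1),np.abs(s.fun).mean().round(2)
def tri(r1,r2):
    (o1,d1),(o2,d2)=r1,r2; A=np.stack([d1,-d2],1); s=np.linalg.lstsq(A,o2-o1,rcond=None)[0]
    p,q=o1+s[0]*d1,o2+s[1]*d2; return (p+q)/2,np.linalg.norm(p-q)
E
python3 - <<'E'
from h import *
a=grab('scene');b=grab('side')
S=lambda x,y:(x/2.7+150-.3,y/2.7+180-.3); D=lambda x,y:(x/2.8+215-.3,y/2.8+120-.3)
print('ball',tri(ray(a,S(81,33)),ray(b,D(143,128))))
print('peg top',tri(ray(a,(176,143.5)),ray(b,D(144,27))))
for n,im,T,pts in (('scene',a,S,[(158,155),(355,148),(255,102),(255,200)]),('side',b,D,[(59,276),(218,274),(140,227),(138,324)])):
    print('mat',n,circ([onz(im,T(*p),0.5) for p in pts]))
print('roll scene',circ([onz(a,S(*p),39) for p in [(450,190),(480,158),(530,151),(580,162),(610,185),(617,205)]],50))
print('roll side',circ([onz(b,D(*p),39) for p in [(59,435),(70,405),(100,382),(135,375),(170,384),(200,412),(207,437)]],50))
for T,im,c in ((S,a,[(383,195),(668,277),(768,95),(525,50)]),(D,b,[(35,352),(38,545),(425,505),(357,330)])):
    P=np.array([onz(im,T(*p),50)[:2] for p in c]);print(P.round(0).tolist(),'len',np.linalg.norm(np.diff(P,axis=0),axis=1).round(0),'ang side',np.degrees(np.arctan2(*(P[0]-P[1])[::-1])).round(1),np.degrees(np.arctan2(*(P[3]-P[2])[::-1])).round(1),'c',P.mean(0))
E
```

```text
ball (array([528.56085752, -21.41870191,  47.17745177]), np.float64(0.483256603106451))
peg top (array([528.7153328 , -25.17088406, 150.9548283 ]), np.float64(1.4201896544664705))
mat scene (array([ 506.3, -184.7,   69.1]), np.float64(0.37))
mat side (array([ 502.9, -183.5,   67.4]), np.float64(0.18))
roll scene (array([ 472.5, -396.6,   50. ]), np.float64(0.55))
roll side (array([ 470.2, -400.2,   50. ]), np.float64(1.03))
[[415.0, -325.0], [406.0, -494.0], [641.0, -501.0], [638.0, -332.0]] len [169. 235. 169.] ang side 87.1 91.0 c [ 525.21870243 -413.10523982]
[[410.0, -328.0], [402.0, -496.0], [637.0, -499.0], [644.0, -336.0]] len [168. 235. 164.] ang side 87.4 87.7 c [ 523.22056172 -414.69440836]
```

>>> move_arm --targets "-1 0 0 0 0 0 7; -1 0 0 0 0 0 7; -1 0 0 0 0 0 7; -1 0 0 0 0 0 7; -1 0 0 0 0 0 7"

```text
clock: 0.77
eef_pos: [146.1, 633.4, 231.3]
tool_rot: [-3.142, -0.0, 2.298]
force: [1.0, 0.0, 0.5]
width: 25.8
gripper_force: 0.0
```

>>> move_arm --targets "-1 0 0 0 0 0 7; -1 0 0 0 0 0 7; -1 0 0 0 0 0 7; -1 0 0 0 0 0 7; -1 0 0 0 0 0 7"

```text
clock: 1.18
eef_pos: [146.0, 633.4, 231.3]
tool_rot: [-3.141, -0.0, 1.687]
force: [0.3, -0.9, -0.2]
width: -0.3
gripper_force: 0.0
```

>>> move_arm --targets "-1 0 0 -2 0 0 7; -1 -3 2.5 0 0 0 0; -1 -3 2.5 0 0 0 0; -1 -3 2.5 0 0 0 0; -1 -3 2.5 0 0 0 0"

```text
clock: 1.6
eef_pos: [246.8, 512.1, 251.4]
tool_rot: [3.141, -0.0, 1.572]
force: [0.6, 0.2, 0.7]
width: 0.1
gripper_force: 0.0
```

>>> move_arm --targets "-1 -3 2.5 0 0 0 0; -1 -3 2.5 0 0 0 0; -1 -3.5 2 0 0 0 0; -1 -3.5 2 0 0 0 0; -1 -3.5 2 0 0 0 0"

```text
clock: 2.02
eef_pos: [356.8, 346.7, 251.5]
tool_rot: [3.141, -0.0, 1.571]
force: [0.5, -1.1, 0.4]
width: -0.1
gripper_force: 0.0
```

>>> move_arm --targets "-1 -3.8 1.5 0 0 0 0; -1 -3.8 1.5 0 0 0 0; -1 -3.8 1.5 0 0 0 0; -1 -4 1 0 0 0 0; -1 -4 0.5 0 0 0 0"

```text
clock: 2.43
eef_pos: [417.5, 152.6, 251.7]
tool_rot: [3.14, -0.0, 1.571]
force: [1.2, -0.3, 0.1]
width: 0.2
gripper_force: 0.0
```

>>> move_arm --targets "-1 -4 0 0 0 0 0; -1 -4 0 0 0 0 0; -1 -4 0 0 0 0 0; -1 -4 0 0 0 0 0; -1 -4 0 0 0 0 0"

```text
clock: 2.85
eef_pos: [416.0, -47.4, 251.6]
tool_rot: [3.141, -0.0, 1.571]
force: [-0.1, -0.2, 0.3]
width: -0.0
gripper_force: 0.0
```

>>> move_arm --targets "-1 -4 0 0 0 0 0; -1 -4 0 0 0 0 0; -1 -4 0 0 0 0 0; -1 -4 0 0 0 0 0; -1 -4 0 0 0 0 0"

```text
clock: 3.27
eef_pos: [416.0, -247.5, 251.5]
tool_rot: [3.141, -0.0, 1.571]
force: [1.2, -0.1, -0.0]
width: -0.2
gripper_force: 0.0
```

>>> move_arm --targets "-1 -3.7 1.4 2 0 0 0; -1 -3.7 1.4 2 0 0 0; -1 -3.7 1.4 2 0 0 0; -1 -3.7 1.3 2 0 0 0; -1 0 0 0 0 0 0"

```text
clock: 3.68
eef_pos: [466.9, -391.5, 171.5]
tool_rot: [-3.137, 0.003, 1.566]
force: [-0.7, -0.5, 0.2]
width: -0.3
gripper_force: 0.0
```

```bash
python3 - <<'E'
from h import *
c=grab('wrist'); cv2.imwrite('pics/w1.png',c['bgr'])
hsv=cv2.cvtColor(c['bgr'],cv2.COLOR_BGR2HSV)
m=cv2.inRange(hsv,(95,110,60),(125,255,255))
m=cv2.morphologyEx(m,cv2.MORPH_OPEN,np.ones((3,3)))
cs=sorted(cv2.findContours(m,cv2.RETR_EXTERNAL,cv2.CHAIN_APPROX_NONE)[0],key=cv2.contourArea)[-2:]
for k in cs: print(cv2.contourArea(k),cv2.boundingRect(k),circ([onz(c,p[0],39) for p in k]))
print(proj(c,[[471,-398.5,39],[471,-398.5,3]]), read_state()['eef_pos'])
E
```

```text
377.5 (316, 271, 30, 16) (array([ 508.8, -463. ,    9.9]), np.float64(2.0))
3388.0 (220, 134, 129, 124) (array([ 471.1, -395.9,   46.8]), np.float64(3.66))
[[283.82407263 201.41001121]
 [283.42019792 190.08749808]] [ 466.50310696 -388.1008311   172.97757179]
```

View pics/w1.png

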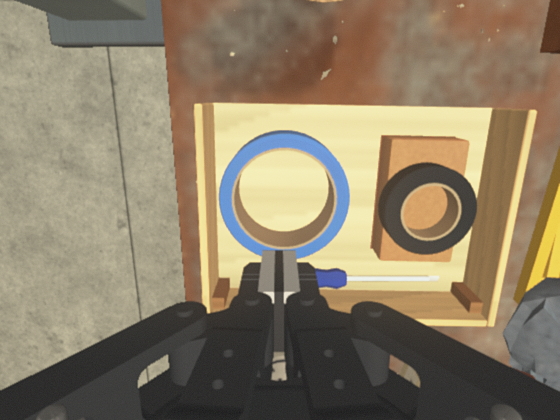

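The wrist view shows the roll centred at about (284,194), which is y ≈ -395. The block is to the right, and the bore lies just ahead of the fingers.

>>> move_arm --targets "-1 0 0 3.5 0 0 0; -1 0 0 3.5 0 0 0; -1 0 0 3 0 0 0; -1 0 0 2 0 0 0; -1 0 0 0 0 0 0"

```text
clock: 4.15
eef_pos: [466.1, -381.4, 52.6]
tool_rot: [-3.136, -0.006, 1.572]
force: [-1.0, 0.6, 0.2]
width: -0.4
gripper_force: 0.0
```

>>> move_arm --targets "-1 0 0 0 0 0 0; -1 0 0 0 0 0 0"

```text
clock: 4.32
eef_pos: [468.9, -385.3, 57.8]
tool_rot: [3.14, 0.002, 1.571]
force: [1.1, 0.3, 0.3]
width: 0.1
gripper_force: 0.0
```

```bash
python3 - <<'E'
from h import *
s=read_state(); print({k:np.round(s[k],3).tolist() for k in ('qpos','qd','tau','eef_pos','tool_rot','force')})
E
```

```text
{'qpos': [0.419, 0.828, 0.367, 1.783, -0.474, 0.617, 1.07], 'qd': [0.002, -0.014, 0.006, -0.01, 0.0, -0.003, 0.001], 'tau': [-0.076, -55.214, 6.447, -11.384, 0.005, 0.06, -0.002], 'eef_pos': [468.919, -385.323, 57.78], 'tool_rot': [3.14, 0.002, 1.571], 'force': [1.067, 0.295, 0.256]}
```

>>> move_arm --targets "-1 -0.4 0.2 1.5 0 0 0; -1 0 0 1.5 0 0 0; -1 0 0 1.3 0 0 0; -1 0 0 0 0 0 0"

```text
clock: 4.65
eef_pos: [469.7, -388.1, 12.3]
tool_rot: [-3.141, -0.001, 1.571]
force: [-0.1, 0.3, -0.4]
width: 0.0
gripper_force: 0.0
```

>>> move_arm --targets "-1 1 0.05 0 0 0 0; -1 1 0.05 0 0 0 0; -1 1 0.05 0 0 0 0; -1 1 0.05 0 0 0 0; -1 1 0.05 0 0 0 0"

```text
clock: 5.07
eef_pos: [473.1, -337.8, 13.7]
tool_rot: [3.141, 0.001, 1.572]
force: [-0.2, -1.2, -0.1]
width: -0.0
gripper_force: 0.5
```

>>> move_arm --targets "-1 1 0.05 0 0 0 0; -1 1 0.05 0 0 0 0; -1 1 0.05 0 0 0 0; -1 1 0.1 0 0 0 0; -1 1 0.1 0 0 0 0"

```text
clock: 5.48
eef_pos: [475.9, -287.7, 12.8]
tool_rot: [-3.141, -0.0, 1.571]
force: [0.2, -0.7, -0.3]
width: 0.1
gripper_force: 0.4
```

```bash
cat >> h.py <<'E'
def roll(z,names=('wrist',)):
    for n in names:
        c=grab(n); hsv=cv2.cvtColor(c['bgr'],cv2.COLOR_BGR2HSV)
        m=cv2.morphologyEx(cv2.inRange(hsv,(95,110,60),(125,255,255)),cv2.MORPH_OPEN,np.ones((3,3)))
        if n=='wrist':k=np.vstack([x for x in cv2.findContours(m,0,cv2.CHAIN_APPROX_NONE)[0] if cv2.contourArea(x)>800])
        else: k=max(cv2.findContours(m,0,cv2.CHAIN_APPROX_NONE)[0],key=cv2.contourArea)
        P=np.array([onz(c,p[0],z) for p in k]); b=cv2.boundingRect(k)
        if n!='wrist': P=P[k[:,0,1]<b[1]+.4*b[3]]
        else:
            ctr=P[:,:2].mean(0); P=P[np.hypot(*(P[:,:2]-ctr).T)>41]
        print(n,b,circ(P),circ(P,50)); c['m']=m
    return c
E
python3 - <<'E'
from h import *
c=roll(36); cv2.imwrite('pics/w2.png',c['bgr']);roll(36,('scene','side'))
E
```

```text
wrist (155, 210, 254, 106) (array([ 477.6, -306.2,   46.3]), np.float64(1.37)) (array([ 477.5, -314.5,   50. ]), np.float64(1.49))
scene (271, 236, 20, 33) (array([ 469. , -295.3,   30. ]), np.float64(2.91)) (array([ 488.2, -309.2,   50. ]), np.float64(3.16))
side (236, 235, 48, 35) (array([ 477.8, -301.7,   45.1]), np.float64(3.59)) (array([ 478.7, -291.7,   50. ]), np.float64(4.4))
```

View pics/w2.png

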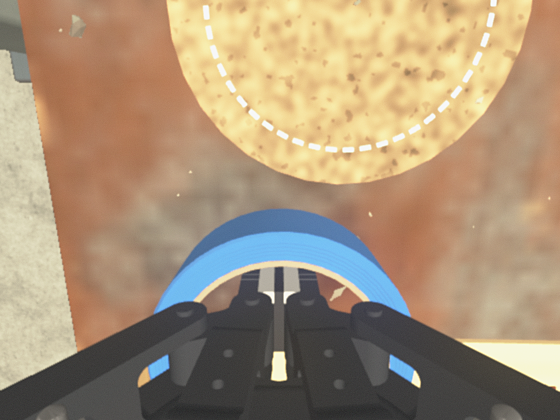

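The fingers hook the front of the bore and the roll (axis about (477,-307)) trails centred. The mat is straight ahead.

>>> move_arm --targets "-1 1 0.3 0 0 0 0; -1 1 0.3 0 0 0 0; -1 1 0.3 0 0 0 0; -1 1 0.3 0 0 0 0; -1 1 0.3 0 0 0 0"

```text
clock: 6.05
eef_pos: [491.3, -237.6, 12.9]
tool_rot: [-3.142, -0.0, 1.571]
force: [-0.5, -0.9, 0.8]
width: 0.2
gripper_force: 0.3
```

>>> move_arm --targets "-1 1 0.3 0 0 0 0; -1 1 0.3 0 0 0 0; -1 1 0.2 0 0 0 0; -1 1 0.2 0 0 0 0; -1 1 0.2 0 0 0 0"

```text
clock: 6.47
eef_pos: [503.1, -187.8, 12.9]
tool_rot: [-3.141, -0.0, 1.571]
force: [0.3, -0.6, 0.2]
width: 0.1
gripper_force: 0.3
```

>>> move_arm --targets "-1 0.8 0.1 0 0 0 0; -1 0.6 0 0 0 0 0; -1 0 0 0 0 0 0;-1 0 0 0 0 0 0"

```text
clock: 6.8
eef_pos: [503.9, -174.7, 13.0]
tool_rot: [-3.141, -0.0, 1.571]
force: [0.6, 0.6, -0.1]
width: 0.0
gripper_force: 0.0
```

>>> move_arm --targets "-1 -1 0 0 0 0 0; -1 0 0 -3.5 0 0 0; -1 0 0 -3.5 0 0 0; -1 0 0 -4 0 0 0; -1 0 0 -4 0 0 0"

```text
clock: 7.22
eef_pos: [502.9, -186.8, 164.4]
tool_rot: [-3.14, 0.001, 1.568]
force: [2.4, 0.5, -0.6]
width: 0.2
gripper_force: 0.0
```

>>> move_arm --targets "-1 -1 0 -2 0 0 0; -1 -1 0 -2 0 0 0; -1 0 0 0 0 0 0; -1 0 0 0 0 0 0"

```text
clock: 7.55
eef_pos: [504.1, -207.1, 204.1]
tool_rot: [3.139, 0.001, 1.568]
force: [0.3, -0.3, 0.0]
width: 0.1
gripper_force: 0.0
```

```bash
cat > chk.py <<'E'
from h import *
c=roll(36); cv2.imwrite('pics/w3.png',c['bgr'])
hsv=cv2.cvtColor(c['bgr'],cv2.COLOR_BGR2HSV)
# mat: bright cork ; nearest to roll
m=cv2.inRange(hsv,(12,60,185),(30,200,255)); m=cv2.morphologyEx(m,cv2.MORPH_OPEN,np.ones((5,5)))
cs=max(cv2.findContours(m|c['m'],0,cv2.CHAIN_APPROX_NONE)[0],key=cv2.contourArea)
P=[onz(c,p[0],.5) for p in cs if 4<p[0,0]<555 and 4<p[0,1]<240]
P=np.array(P);P=P[np.hypot(P[:,0]-504.5,P[:,1]+184)>60]
print('mat',cv2.boundingRect(cs),circ(P),circ(P,68)); print(read_state()['eef_pos'])
E
python3 chk.py
```

```text
wrist (220, 110, 117, 117) (array([ 504.8, -197. ,   48.8]), np.float64(0.25)) (array([ 504.8, -197.1,   50. ]), np.float64(1.21))
mat (201, 0, 282, 254) (array([ 537.9, -181.7,   93.3]), np.float64(25.54)) (array([ 604.7, -161.2,   50. ]), np.float64(30.59))
[ 503.44942347 -205.67653622  202.7804569 ]
```

View pics/w3.png

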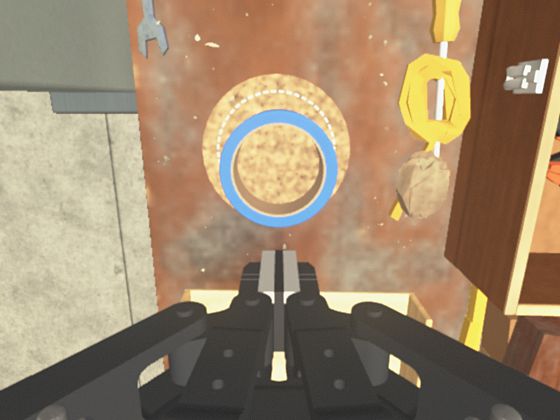

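The mat spans columns 202–351 with its top at row 73, so its centre is about (276.5,147.5). The roll top centre is at (278.5,168.5), a little short in y.

```bash
python3 - <<'E'
from h import *
c=grab('wrist')
print(circ([onz(c,p,.5) for p in [(202,147),(351,147),(276,73),(225,93),(328,93)]]),onz(c,(276.5,147.5),.5),onz(c,(278.5,168.5),36))
E
```

```text
(array([ 502.3, -183.7,   68.4]), np.float64(0.16)) [ 5.02312994e+02 -1.80105344e+02  5.00000000e-01] [ 504.11899836 -193.11152959   36.        ]
```

>>> move_arm --targets "-1 1.6 -0.1 3 0 0 0; -1 0.4 0 3.5 0 0 0; -1 0 0 3.5 0 0 0; -1 0 0 3.5 0 0 0; -1 0 0 0 0 0 0"

```text
clock: 8.07
eef_pos: [497.8, -182.1, 61.3]
tool_rot: [-3.129, -0.005, 1.571]
force: [-0.5, 1.1, -0.6]
width: -0.1
gripper_force: 0.0
```

>>> move_arm --targets "-1 0 0 0 0 0 0; -1 0 0 1.8 0 0 0; -1 0 0 1.8 0 0 0; -1 0 0 0 0 0 0"

```text
clock: 8.4
eef_pos: [502.6, -184.8, 31.6]
tool_rot: [-3.14, -0.001, 1.571]
force: [-0.8, 0.5, 0.4]
width: 0.2
gripper_force: 0.0
```

>>> move_arm --targets "-1 0 0 1.6 0 0 0; -1 0.8 0 0 0 0 0; -1 0.6 0 0 0 0 0; -1 0.6 0 0 0 0 0; -1 0 0 0 0 0 0"

```text
clock: 8.82
eef_pos: [503.8, -162.8, 17.2]
tool_rot: [3.14, -0.001, 1.573]
force: [-0.1, 0.8, 1.4]
width: -0.0
gripper_force: 0.0
```

>>> move_arm --targets "-1 -1 0 0 0 0 0; -1 -0.5 0 -3.5 0 0 0; -1 0 0 -3.5 0 0 0; -1 0 0 -4 0 0 0; -1 0 0 -4 0 0 0"

```text
clock: 9.23
eef_pos: [502.2, -181.3, 168.0]
tool_rot: [-3.141, 0.001, 1.569]
force: [0.7, 0.0, -0.6]
width: -0.3
gripper_force: 0.0
```

>>> move_arm --targets "-1 -1 0 -2 0 0 0; -1 -1 0 -2 0 0 0; -1 0 0 0 0 0 0; -1 0 0 0 0 0 0"

```text
clock: 9.57
eef_pos: [503.3, -201.5, 207.5]
tool_rot: [3.139, 0.001, 1.569]
force: [-0.4, 0.1, -0.9]
width: -0.0
gripper_force: 0.0
```

```bash
sed -i 's/w3.png/w4.png/' chk.py; python3 chk.py; python3 - <<'E'
from h import *
for n in('scene','side'):
    a=grab(n);cv2.imwrite(f'pics/{n}4.png',a['bgr'])
w=cv2.imread('pics/w4.png')[40:280,170:390]; s=cv2.imread('pics/side4.png')[150:270,200:330]
H=lambda x:cv2.resize(x,(int(x.shape[1]*480/x.shape[0]),480)) 
o=np.hstack([H(w),H(s)])[:, :800];print(o.shape);cv2.imwrite('pics/m4.png',o)
E
```

```text
wrist (222, 106, 116, 116) (array([ 505.5, -187.8,   48.6]), np.float64(0.22)) (array([ 505.5, -187.9,   50. ]), np.float64(1.37))
mat (330, 0, 151, 260) (array([ 621.9, -160.7,   75.3]), np.float64(19.55)) (array([ 620.3, -155.8,   50. ]), np.float64(20.29))
[ 502.64630496 -200.23091883  206.14283112]
(480, 800, 3)
```

View pics/m4.png

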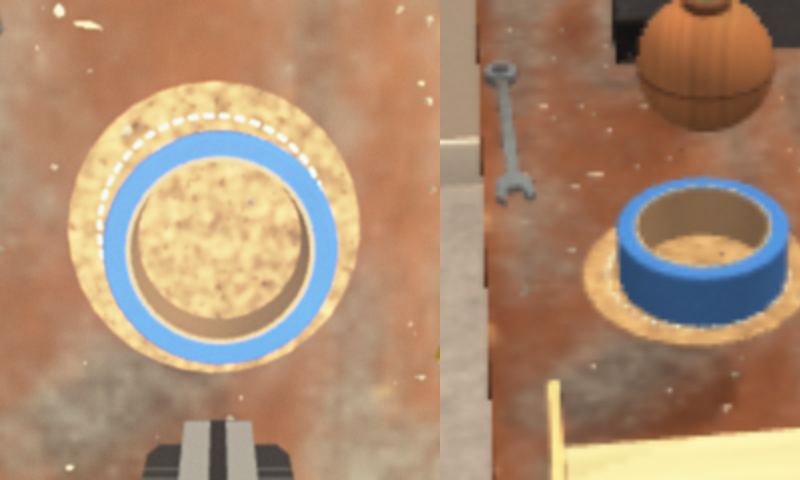

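In the wrist view the roll is now nearly concentric with the mat (top centre (280,164), mat (277,153)). The remaining offset is mostly parallax, so I'll compute it.

```bash
python3 - <<'E'
from h import *
c=grab('wrist')
f=lambda L:[(x/2+170-.25,y/2+40-.25) for x,y in L]
print('mat',circ([onz(c,p,.5) for p in f([(68,226),(359,226),(214,81),(214,372)])]))
print('roll',circ([onz(c,p,36) for p in f([(103,247),(338,247),(221,130),(221,365)])]))
print('bore',circ([onz(c,p,36) for p in f([(126,250),(314,250),(221,156),(221,343)])]))
for n,T in (('side',lambda x,y:((x-440)/4+200-.4,y/4+150-.4)),):
    a=grab(n)
    print(n,circ([onz(a,T(*p),36) for p in [(617,230),(788,230),(702,178),(702,281)]]),circ([onz(a,T(*p),36) for p in [(636,226),(770,226),(703,186),(703,268)]]))
E
```

```text
mat (array([ 500.5, -182.4,   67.5]), np.float64(0.06))
roll (array([ 503.7, -184.8,   49.5]), np.float64(0.22))
bore (array([ 503.5, -184.9,   39.5]), np.float64(0.08))
side (array([ 504.6, -189.1,   50. ]), np.float64(0.49)) (array([ 505. , -187.6,   39.6]), np.float64(0.73))
```

Relative to the mat, the roll is within about 3–4 mm of centre in both views, which is fine. On to the finial, checking from above first.

>>> move_arm --targets "0.2 0 0 -3.5 0 0 0; 0.2 3 0.5 -2 0 0 0; 0.2 3.5 0.5 0 0 0 0; 0.2 3.5 0.5 0 0 0 0; 0.2 3.5 0.5 0 0 0 0"

```text
clock: 10.23
eef_pos: [522.8, -63.3, 260.6]
tool_rot: [-3.141, -0.0, 1.57]
force: [1.6, -0.8, 0.3]
width: 51.5
gripper_force: 0.0
```

>>> move_arm --targets "0.2 3 0.5 0 0 0 0; 0.2 1.5 0 0 0 0 0; 0.2 0 0 0 0 0 0; 0.2 0 0 0 0 0 0"

```text
clock: 10.57
eef_pos: [527.5, -19.1, 260.1]
tool_rot: [-3.14, 0.001, 1.573]
force: [-0.7, 0.1, 0.1]
width: 51.1
gripper_force: 0.0
```

```bash
python3 - <<'E'
from h import *
c=grab('wrist'); cv2.imwrite('pics/w5.png',c['bgr']); s=read_state(); print(s['eef_pos'],s['width'])
print(proj(c,[[528.5,-22,150],[528.5,-22,96],[528.5,-22,46]]))
E
```

```text
[527.54343165 -20.62212606 260.45059744] 51.42691001406945
[[279.19758811 204.79922599]
 [279.18497802 187.16107778]
 [279.17652274 175.33439261]]
```

View pics/w5.png

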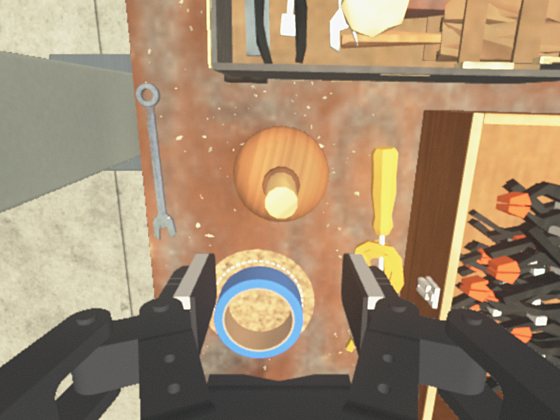

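The peg top appears at (282,203), about 2 px right of the prediction, so the peg is at about (530,-21). It sits between the open fingers with clearance on both sides.

>>> move_arm --targets "0.2 0 0.25 2.5 0 0 0; 0.2 0 0 2.5 0 0 0; 0.2 0 0 2 0 0 0; 0.2 0 0 2 0 0 0; 0.2 0 0 1.5 0 0 0"

```text
clock: 11.03
eef_pos: [529.5, -22.2, 154.3]
tool_rot: [-3.14, 0.001, 1.568]
force: [-0.4, -0.3, -0.1]
width: 51.1
gripper_force: 0.0
```

>>> move_arm --targets "0.2 0 0 1.5 0 0 0; 0.2 0 0 1.5 0 0 0; 0.2 0 0 1 0 0 0; 0.2 0 0 0 0 0 0; 0.2 0 0 0 0 0 0"

```text
clock: 11.45
eef_pos: [530.2, -21.2, 115.8]
tool_rot: [-3.141, 0.001, 1.569]
force: [1.0, -0.2, 0.0]
width: 51.7
gripper_force: 0.0
```

>>> move_arm --targets "0.2 0 0 0.9 0 0 0; 0 0 0 0 0 0 0; -0.15 0 0 0 0 0 0; -0.25 0 0 0 0 0 0; -0.35 0 0 0 0 0 0"

```text
clock: 11.87
eef_pos: [530.7, -19.9, 107.3]
tool_rot: [3.141, -0.0, 1.571]
force: [-0.2, 0.2, 0.4]
width: 27.8
gripper_force: 0.0
```

>>> move_arm --targets "-0.4 0 0 0 0 0 0; -0.45 0 0 0 0 0 0; -0.5 0 0 0 0 0 0; -0.6 0 0 0 0 0 0; -0.8 0 0 0 0 0 0"

```text
clock: 12.28
eef_pos: [530.3, -20.0, 107.4]
tool_rot: [-3.141, -0.0, 1.571]
force: [-2.2, -0.7, 6.7]
width: 22.9
gripper_force: 58.4
```

>>> move_arm --targets "-1 0 0 0 0 0 0; -1 0 0 0 0 0 0; -1 0 0 0 0 0 0; -1 0 0 0 0 0 0"

```text
clock: 12.62
eef_pos: [530.3, -19.9, 107.4]
tool_rot: [-3.142, -0.0, 1.571]
force: [-1.1, 0.4, 5.6]
width: 22.6
gripper_force: 58.4
```

>>> move_arm --targets "-1 0 0 -0.8 0 0 0; -1 0 0 -1.5 0 0 0; -1 0 0 -1.5 0 0 0; -1 0 0 -1.5 0 0 0; -1 0 0 -1 0 0 0"

```text
clock: 13.03
eef_pos: [530.9, -20.1, 171.3]
tool_rot: [3.14, 0.0, 1.571]
force: [0.3, -0.6, -2.5]
width: 22.9
gripper_force: 58.9
```

>>> move_arm --targets "-1 -1 0 -0.5 0 0 0; -1 -2 -0.3 0 0 0 0; -1 -2 -0.4 0 0 0 0; -1 -2 -0.4 0 0 0 0; -1 -2 -0.4 0 0 0 0"

```text
clock: 13.45
eef_pos: [514.7, -111.5, 174.7]
tool_rot: [-3.141, 0.0, 1.571]
force: [-0.2, 0.0, -2.1]
width: 23.1
gripper_force: 59.0
```

>>> move_arm --targets "-1 -2 -0.4 0 0 0 0; -1 -2 -0.4 0 0 0 0; -1 -2 -0.3 0 0 0 0; -1 -1 0 0 0 0 0; -1 0 0 0 0 0 0"

```text
clock: 13.87
eef_pos: [503.8, -183.6, 175.0]
tool_rot: [3.141, 0.002, 1.566]
force: [0.9, -0.0, -2.0]
width: 22.3
gripper_force: 59.0
```

```bash
python3 - <<'E'
from h import *
a=grab('scene');b=grab('side');s=read_state();print(s['eef_pos'],s['tool_rot'],s['force'],s['width'])
cv2.imwrite('pics/m6.png',np.hstack([cv2.resize(a['bgr'][120:270,180:310],(520,600)),cv2.resize(b['bgr'][100:250,230:300],(280,600))]))
E
```

```text
[ 504.41699107 -179.40595775  174.61049948] [-3.14097889e+00 -1.11169317e-03  1.57050414e+00] [ 0.63597968 -0.63238663 -2.97220028] 23.025371839818074
```

View pics/m6.png

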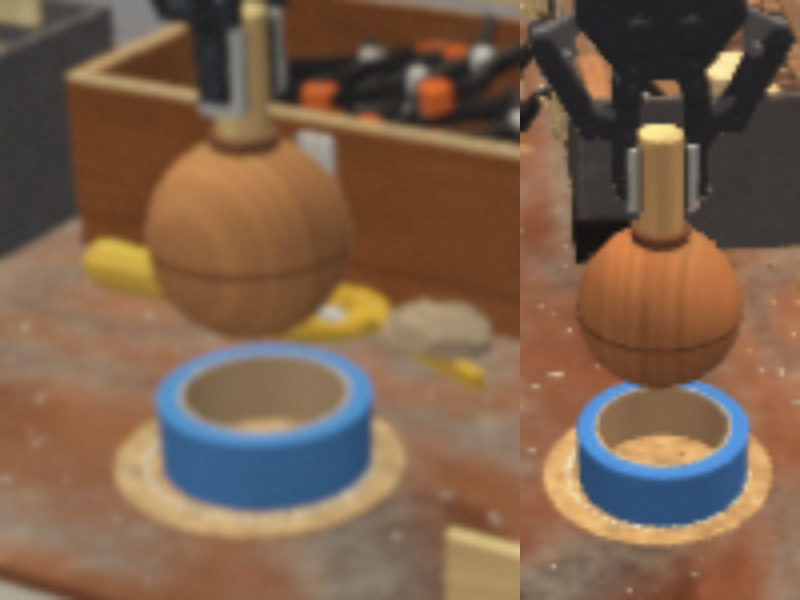

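The finial hangs above the roll. In the scene view the peg leans slightly right, so I'll triangulate ball and peg.

```bash
python3 - <<'E'
from h import *
a=grab('scene');b=grab('side')
S=lambda x,y:(x/4+180-.4,y/4+120-.4);D=lambda x,y:((x-520)/4+230-.4,y/4+100-.4)
B,e=tri(ray(a,S(249,235)),ray(b,D(660.5,305)));print('ball',B,e)
P,e=tri(ray(a,S(256,15)),ray(b,D(660,134)));print('peg',P,e,P-B)
C,e=tri(ray(a,S(242,140)),ray(b,D(662,232)));print('collar',C,e,C-B)
R1=circ([onz(a,S(*p),36) for p in [(156,392),(373,392),(264,343),(264,437)]]);R2=circ([onz(b,D(*p),36) for p in [(579,430),(748,430),(663,379),(663,480)]]);print(R1,R2)
E
```

```text
ball [ 503.7527928  -185.34065702  116.28859327] 0.4218088346345789
peg [ 502.32540518 -193.81046659  219.82089243] 4.841061089260582 [ -1.42738762  -8.46980957 103.53229916]
collar [ 504.80463673 -183.32764862  160.32769584] 0.7592536975245345 [ 1.05184393  2.0130084  44.03910257]
(array([ 511.5, -185.5,   49.2]), np.float64(1.45)) (array([ 505.1, -189.3,   49.2]), np.float64(0.29))
```

```bash
python3 - <<'E'
from h import *
a=grab('scene');b=grab('side')
B=np.array([503.8,-185.3,116.3])
for im in(a,b):
    p=proj(im,[B,B+[0,0,104],B+[0,10,104],B+[10,0,104]]); print((p-p[0]).round(2).tolist())
E
```

```text
[[0.0, 0.0], [-2.69, -57.35], [-7.79, -58.04], [0.35, -58.85]]
[[0.0, 0.0], [0.03, -43.69], [-0.61, -45.79], [4.89, -43.93]]
```

>>> move_arm --targets "-1 -0.2 0.1 1.2 0 0 0; -1 0 0 1 0 0 0; -1 0 0 0.8 0 0 0; -1 0 0 0.5 0 0 0; -1 0 0 0 0 0 0"

```text
clock: 14.58
eef_pos: [504.4, -181.4, 138.2]
tool_rot: [-3.138, -0.001, 1.571]
force: [0.9, 0.1, -2.9]
width: 22.9
gripper_force: 59.0
```

>>> move_arm --targets "-1 0 0 0.3 0 0 0; -1 0 0 0.2 0 0 0; -1 0 0 0.2 0 0 0; -1 0 0 0 0 0 0"

```text
clock: 14.92
eef_pos: [505.4, -181.9, 132.8]
tool_rot: [-3.141, -0.0, 1.571]
force: [0.6, -1.2, -2.2]
width: 22.8
gripper_force: 59.0
```

```bash
cat > lat.py <<'E'
from h import *
s=read_state();print(s['eef_pos'].round(1) if hasattr(s['eef_pos'],'round') else s['eef_pos'],np.round(s['force'],1),np.round(s['torque'],2))
for n,r in (('scene',(205,150,305,260)),('side',(215,140,310,240))):
    c=grab(n);hsv=cv2.cvtColor(c['bgr'],cv2.COLOR_BGR2HSV);x0,y0,x1,y1=r
    m=np.zeros(hsv.shape[:2],np.uint8);m[y0:y1,x0:x1]=cv2.inRange(hsv,(95,110,60),(125,255,255))[y0:y1,x0:x1]
    k=max(cv2.findContours(m,0,cv2.CHAIN_APPROX_NONE)[0],key=cv2.contourArea)
    b=cv2.boundingRect(k);g=[]
    for y in range(b[1]-28,b[1]+2,3):
        row=cv2.inRange(hsv[y:y+1],(7,125,40),(16,255,255))[0][b[0]-3:b[0]+b[2]+3]; i=np.flatnonzero(row); g.append((y,int(i.min()+b[0]-3),int(i.max()+b[0]-3)) if len(i) else None)
    print(n,b,g)
E
python3 lat.py
```

```text
[ 505.4 -181.9  132.8] [ 0.6 -1.2 -2.2] [0.03 0.03 0.02]
scene (220, 211, 52, 36) [(183, 224, 274), (186, 223, 274), (189, 221, 274), (192, 219, 274), (195, 217, 265), (198, 219, 266), (201, 218, 266), (204, 219, 266), (207, 219, 265), (210, 220, 263)]
side (244, 201, 43, 30) [(173, 255, 283), (176, 241, 284), (179, 241, 281), (182, 243, 283), (185, 241, 287), (188, 241, 288), (191, 241, 289), (194, 241, 289), (197, 241, 289), (200, 241, 289)]
```

Combining the view shifts, the ball column comes out at about 246 against the roll's 246. It is centred, so I'll lower gently on force feedback.

>>> move_arm --targets "-1 0 0 0.2 0 0 0; -1 0 0 0.15 0 0 0; -1 0 0 0 0 0 0"

```text
clock: 15.27
eef_pos: [505.6, -182.8, 129.8]
tool_rot: [3.141, 0.001, 1.57]
force: [0.3, -1.9, -0.7]
width: 22.6
gripper_force: 59.1
```

>>> move_arm --targets "-1 0 0 0.15 0 0 0; -1 0 0 0 0 0 0; -1 0 0 0 0 0 0"

```text
clock: 15.52
eef_pos: [505.5, -183.1, 128.4]
tool_rot: [3.141, 0.001, 1.57]
force: [-1.6, -3.3, 3.9]
width: 22.3
gripper_force: 59.6
```

>>> move_arm --targets "-1 -0.1 0 0 0 0 0; -1 0 0 0.1 0 0 0; -1 0 0 0 0 0 0; -1 0 0 0 0 0 0"

```text
clock: 15.85
eef_pos: [505.5, -183.8, 127.3]
tool_rot: [3.141, 0.001, 1.57]
force: [-1.8, -3.6, 3.9]
width: 22.6
gripper_force: 59.7
```

>>> move_arm --targets "-1 -0.1 -0.05 0 0 0 0; -1 0 0 0.1 0 0 0; -1 0 0 0 0 0 0; -1 0 0 0 0 0 0"

```text
clock: 16.18
eef_pos: [505.2, -184.8, 126.4]
tool_rot: [3.141, 0.001, 1.57]
force: [-1.3, -2.6, 6.8]
width: 23.0
gripper_force: 60.1
```

>>> move_arm --targets "-1 -0.05 0 0 0 0 0; -1 0 0 0.05 0 0 0; -1 0 0 0 0 0 0; -0.42 0 0 0 0 0 0; -0.4 0 0 0 0 0 0"

```text
clock: 16.6
eef_pos: [505.1, -183.2, 125.1]
tool_rot: [-3.141, -0.002, 1.572]
force: [-0.4, -0.6, 0.6]
width: 25.5
gripper_force: 0.1
```

>>> move_arm --targets "-0.3 0 0 0 0 0 0; -0.1 0 0 0 0 0 0; 0.1 0 0 0 0 0 0; 0.2 0 0 0 0 0 0; 0.2 0 0 0 0 0 0"

```text
clock: 17.02
eef_pos: [504.9, -184.3, 125.3]
tool_rot: [-3.141, -0.0, 1.571]
force: [-0.2, -0.5, -1.3]
width: 51.1
gripper_force: 0.0
```

```bash
python3 lat.py
```

```text
[ 504.9 -184.3  125.3] [-0.2 -0.5 -1.3] [-0.05  0.07  0.  ]
scene (220, 213, 52, 34) [(185, 228, 274), (188, 227, 274), (191, 224, 274), (194, 217, 267), (197, 220, 268), (200, 220, 268), (203, 220, 269), (206, 220, 268), (209, 219, 268), (212, 222, 266)]
side (244, 202, 43, 29) [(174, 241, 285), (177, 241, 283), (180, 241, 279), (183, 241, 281), (186, 241, 289), (189, 241, 289), (192, 241, 288), (195, 241, 289), (198, 241, 289), (201, 241, 289)]
```

Seated, and the roll is unmoved. Retreat straight up, then check the peg's uprightness and settle.

>>> move_arm --targets "0.2 0 0 -1 0 0 0; 0.2 0 0 -2 0 0 0; 0.2 0 0 -3 0 0 0; 0.2 0 0 -3.5 0 0 0; 0.2 0 0 -3.5 0 0 0"

```text
clock: 17.53
eef_pos: [504.3, -184.5, 257.3]
tool_rot: [-3.14, 0.0, 1.57]
force: [0.6, 1.0, -0.3]
width: 51.3
gripper_force: 0.0
```

>>> move_arm --targets "0.2 0 0 -2 0 0 0; 0.2 0 0 0 0 0 0; 0.2 0 0 0 0 0 0; 0.2 0 0 0 0 0 0; 0.2 0 0 0 0 0 0"

```text
clock: 17.95
eef_pos: [504.2, -183.9, 274.4]
tool_rot: [-3.139, -0.001, 1.571]
force: [0.6, -0.1, -0.2]
width: 51.2
gripper_force: 0.0
```

```bash
python3 lat.py; python3 - <<'E'
from h import *
s=read_state();print(s['eef_pos'])
pk=[]
for n,r in (('scene',(225,110,268,185)),('side',(245,100,285,180))):
    c=grab(n);cv2.imwrite(f'pics/{n}9.png',c['bgr']);hsv=cv2.cvtColor(c['bgr'],cv2.COLOR_BGR2HSV)
    e=proj(c,[[505,-187,z] for z in (20,66,116,170)]);print(n,e.round(1).tolist())
    m=cv2.inRange(hsv,(14,60,110),(30,190,255)); 
    for y in range(int(e[3,1])-6,int(e[2,1])+4,3):
        i=np.flatnonzero(m[y,int(e[3,0])-14:int(e[3,0])+15])+int(e[3,0])-14; print(y,(i.min(),i.max(),len(i)) if len(i) else None,end=' ')
    print()
c=roll(36,('wrist',))
E
```

```text
[ 504.2 -183.9  274.4] [ 0.6 -0.1 -0.2] [-0.    0.03  0.  ]
scene (220, 213, 52, 34) [(185, 228, 274), (188, 227, 274), (191, 224, 274), (194, 217, 267), (197, 220, 268), (200, 220, 268), (203, 221, 269), (206, 221, 268), (209, 220, 268), (212, 222, 266)]
side (244, 202, 43, 29) [(174, 241, 285), (177, 241, 283), (180, 241, 279), (183, 241, 281), (186, 241, 288), (189, 241, 289), (192, 241, 288), (195, 241, 289), (198, 241, 289), (201, 241, 289)]
[ 504.26892642 -184.15905472  274.32821498]
scene [[245.1, 225.8], [244.1, 203.6], [243.0, 178.3], [241.6, 149.4]]
143 (np.int64(227), np.int64(233), 7) 146 (np.int64(230), np.int64(254), 25) 149 (np.int64(237), np.int64(255), 19) 152 (np.int64(237), np.int64(252), 16) 155 (np.int64(237), np.int64(252), 16) 158 (np.int64(238), np.int64(252), 15) 161 (np.int64(238), np.int64(252), 15) 164 (np.int64(238), np.int64(252), 15) 167 (np.int64(238), np.int64(252), 15) 170 (np.int64(238), np.int64(252), 15) 173 (np.int64(238), np.int64(252), 15) 176 (np.int64(238), np.int64(252), 15) 179 (np.int64(238), np.int64(251), 14) 
side [[265.3, 211.3], [265.
[... 233 characters left out ...]
), np.int64(271), 12) 169 (np.int64(260), np.int64(272), 13) 172 (np.int64(261), np.int64(271), 11) 175 (np.int64(261), np.int64(272), 12) 178 (np.int64(261), np.int64(275), 13) Traceback (most recent call last):
  File "<stdin>", line 11, in <module>
  File "h.py", line 26, in roll
    if n=='wrist':k=np.vstack([x for x in cv2.findContours(m,0,cv2.CHAIN_APPROX_NONE)[0] if cv2.contourArea(x)>800])
                    ~~~~~~~~~^^^^^^^^^^^^^^^^^^^^^^^^^^^^^^^^^^^^^^^^^^^^^^^^^^^^^^^^^^^^^^^^^^^^^^^^^^^^^^^^^^^^^^^
    return _nx.concatenate(arrs, 0, dtype=dtype, casting=casting)
           ~~~~~~~~~~~~~~~^^^^^^^^^^^^^^^^^^^^^^^^^^^^^^^^^^^^^^^
ValueError: need at least one array to concatenate
```

The peg is upright within about 2°, its top is at the expected height, and nothing moved between the two readings.

```bash
python3 -c "
from h import *
print(order.finish_job())"
```

```text
the job is handed in; nothing more can be done
None
```

The job is handed in at about 18 s of the 64 s: the blue roll was dragged out of the crate and lies flat about 3–4 mm off the mat's centre, the finial stands ball-down in it with the peg up (about 2° lean), and the other crate items, though not checked at the end, were not knowingly touched.

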